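# Close the gaping canister and hold it up level

## Task

The lid of the tall canister on the display riser is gaping on one side: while the canister stands on the riser, press the lid down until it sits level all round. Then lift the canister about 15 cm clear of the riser and finish still holding it there, steady and level, in the gripper; do not put it down. Keep it upright all the way and leave everything else standing where it is.

Things in the scene. Friction and masses are not known exactly. Their poses are not given: they have to be found in the camera images.
- canister: the tall canister: a round white ceramic jar, 62 mm outside diameter, straight walls, 108 mm tall to the rim, 118 mm to the top of its wooden lid once that is seated; 0.3 to 0.6 kg. It stands upright on the riser, any yaw, free wall all round to grip. Origin: centre of its underside, z up. The lid's high edge lies toward the canister's own +x, its seated edge toward -x
- lid (a joint): gape of the tall canister's lid, rad: 0 is level on the rim (its stop); starts at 0.16 to 0.24 (high edge 9 to 13 mm proud). Flat wooden disc 56 mm across, 10 mm thick, pivoting about its low edge at rim height, 27 mm from the canister axis on its -x side. A rubber seal holds it where it is left: about 5 N down on the high edge or 9 N at the middle moves it. It does not come off
- lid_high_edge (a point): point on the top face of the tall canister's lid, 24 mm from the canister's axis toward the high edge (4 mm in from the very edge); 118 mm above the canister's underside when seated
- riser: low display riser fixed on the counter: wooden plank 150 mm (x) by 400 mm (y) on two steel feet, its top 40 mm above the counter. Origin: centre of its underside, at counter height, z up. The three canisters stand in a row along its y axis, about 125 mm apart (one at the middle)
- short_canister_a: one of the two short canisters, to be left alone: same white ceramic, 62 mm across, 78 mm tall over its wooden lid (lid properly closed). Origin: centre of its underside, z up; it stands on the riser
- short_canister_b: one of the two short canisters, to be left alone: same white ceramic, 62 mm across, 78 mm tall over its wooden lid (lid properly closed). Origin: centre of its underside, z up; it stands on the riser
- mug_a: bystander: ceramic mug, 76 mm across, 85 mm tall, handle toward its +y, on the counter on the riser's far side. Origin: centre of its underside
- mug_b: bystander: ceramic mug, 76 mm across, 85 mm tall, handle toward its +y, on the counter on the riser's far side. Origin: centre of its underside
- tumbler: bystander: glass tumbler, 72 mm across, 100 mm tall, on the counter on the riser's near side. Origin: centre of its underside
- tin: bystander: small box-shaped tin 90 x 65 x 60 mm on the counter, to the left. Origin: centre of its underside
- bowl: bystander: wooden bowl 130 mm across, 50 mm tall, on the counter, to the right. Origin: centre of its underside

How it is judged:
By the outcome, as a careful person would: the job done as asked, in the order asked, and still so for the second after the job is handed in, while the arm keeps its last pose, push and grip.
It also fails if it takes over 45 s, if anything falls off the work surface, if the arm or the gripper's body presses on something with over 40 N, if the wrist force passes 120 N, or if a joint passes its speed limit or range.

## Robot

A 6-joint arm with a two-finger parallel gripper is mounted at the origin on the work surface. World frame = base frame: x ahead of the robot, y to its left, z up, the work surface at z = 0. Lengths are in m, angles in rad, forces in N, time in s.
With the tool pointing down it reaches from about 0.325 to 0.75 m from the base axis. Payload 7.6 kg.
Tool frame: the origin (TCP) lies at the very end of the fingers, on their centre line; the grasp point (between the pads) lies grip_point_offset behind it (grip_point_offset is the distance from the TCP to the grasp point, in m); z points along the fingers, y is the line along which they close (so a half turn about z gives the same grasp; the last joint's range is limited). The gripper opens to 85 mm and grips with 20 to 120 N. Pads are 22 mm wide; open, the fingers measure 114 mm over their backs; the gripper's body (76 mm by 85 mm) begins 54 mm behind the grasp point. The pads swing forward as they close: fully open they stand 13 mm farther back than shut.
Start: joints at [1.135, 0.052, 1.401, -0, 1.689, -0.07], TCP at [0.188, 0.49, 0.231] pointing down, gripper open.
Joint ranges: [-2.9, 2.9], [-0.91, 2.17], [0.12, 2.37], [-1.06, 4.2], [0.26, 2.73], [-2.93, 2.93]. Speed limits (rad/s): [2.57, 2.57, 3.01, 3.14, 3.14, 3.14].

## Interface

Orientations are given as a unit quaternion [x, y, z, w].
In Python, from station import sense, get_image, hand_in, grip_point_offset gives the robot as it stands.
- The arm moves only by the shell command python3 -m jog 'ROWS' [FORCE]. ROWS is JSON, a list of rows, each a list of 5 numbers: the closure, from 0 (fully open) to 1 (shut), then the shift along the tool's x, y, z in m, then the turn about the tool's z in degrees. A call has 1 to 10 rows; each row shifts and turns the commanded pose from where the row before left it, along the tool's axes as they then stand; what a row does not reach is not made up. A row lasts 1/10 s, in which the tool goes at most 50 mm and 8.59 degrees, less where a joint would pass 70% of its speed; a pose out of reach is approached as far as the arm can. A call is refused whole if a number of a shift passes 0.05 or a number of a turn 8.59, either way. A call with a gripper value outside its range is refused whole. The fingers move at their own pace and stop on an object; FORCE is the grip in N (left out, the last holds). Time passes only in rows, so rows that do not move let the fingers close. It gives the time, the measured TCP pose, the force, the opening and the grip force at its end, in the units of the state.
- sense(): the state, without advancing time (a new reading comes with each control period).
- get_image(name): name is "side" or "top" or "wrist"; returns a dict with "pixels" (420x560x3 uint8, red, green, blue), "z_map" (420x560 float32, m along the optical axis (not along the pixel's ray), 0 where there is no reading), "camera_matrix" (3x3 intrinsics, pixels), "D" ([k1, k2, p1, p2, k3] as OpenCV has them; the pictures are not rectified), "R" (3x3) and "t" (3): a world point X has camera coordinates R X + t. Camera axes: x right, y down, z forward; pixel columns grow to the right and rows downward; lengths in m; the calibration is good to about 2 mm. A picture is of the moment at which its call begins.
- hand_in(): hands the job in; it is judged then, once.
The state is a dict: "t": time; "joint_positions": joint angles; "qvel": joint speeds; "joint_torque": joint torques, N m; "ee_pos": TCP position; "ee_rot": TCP orientation; "ft_force": force on the tool from outside, world axes, zero at the start; "torque": the same for the moment, N m; "grip_width": opening from 0.0 (shut) to 1.0 (fully open); "grip_force": force on a finger pad.
Only numpy, scipy, OpenCV 4.12 (cv2) and the standard library are available. Lean on these libraries where they do the work, as an engineer would, in place of code of your own. Each camera call takes 0.05 s, during which the arm holds its last target. There are 200 camera calls.

## Working session

There is one attempt and no reset: what is moved stays moved. The work goes in short steps, Python scripts to look and compute and a shell command to move; the robot and the scene stay as the last step left them, time stands still between calls to the robot, and variables do not carry over. Pictures are saved under pics/ and viewed, at most 10 in all, crops included, and the job is handed in when it is done.

```bash
mkdir -p pics; ls; python3 - <<'E'
from station import *
import cv2,numpy as np
print(sense()); print(grip_point_offset)
a=[]
for n in("side","top"):
    d=get_image(n); np.savez(f"{n}0.npz",**d); print(n,d["R"],d["t"],d["camera_matrix"],d["D"])
    cv2.imwrite(f"pics/{n}0.png",d["pixels"][...,::-1])
E
```

```text
pics
{'t': 0.0, 'joint_positions': array([ 1.13469670e+00,  5.28622920e-02,  1.40169269e+00, -2.91111786e-06,
        1.68857162e+00, -7.03028334e-02]), 'qvel': array([-0.00101045,  0.00105376, -0.00075966,  0.00014947,  0.00173155,
       -0.00028066]), 'joint_torque': array([ 1.83938879e-03, -3.81677377e+01, -3.60188591e+01,  8.01522287e-05,
        6.25379733e-03, -2.16899165e-07]), 'ee_pos': array([0.1876507 , 0.49001732, 0.23047523]), 'ee_rot': array([ 1.81880501e-01,  9.83320342e-01, -7.42881432e-04, -1.90730824e-04]), 'ft_force': array([0.2480821 , 0.11966678, 0.04721432]), 'torque': array([ 0.03695103, -0.0318782 , -0.04931455]), 'grip_force': 0.0, 'grip_width': 1.0008256433741598}
0.0187
side [[ 0.81969635 -0.57275138  0.00733157]
 [-0.36458225 -0.53156053 -0.76454117]
 [ 0.44178918  0.62401864 -0.64453321]] [-0.51882663  0.2910994   1.3234747 ] [[498.34821156   0.         281.4970358 ]
 [  0.         498.34821156 208.0002554 ]
 [  0.           0.           1.        ]] [-0.08547308  0.          0.          0.          0.        ]
top [[ 1.79513814e-03 -9.99998375e-01  1.68305351e-04]
 [-9.82600573e-01 -1.79516480e-03 -1.85722618e-01]
 [ 1.85722619e-01  1.68020822e-04 -9.82602199e-01]] [-0.01271821  0.59581875  1.4345604 ] [[394.94754499   0.         277.5394446 ]
 [  0.         394.94754499 209.50269798]
 [  0.           0.           1.        ]] [-0.10795406  0.          0.          0.          0.        ]
```

View pics/side0.png

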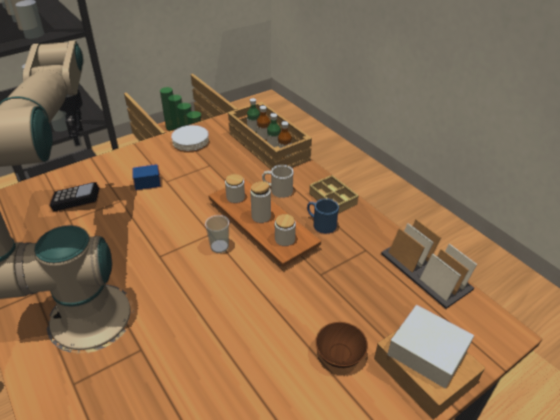

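View pics/top0.png

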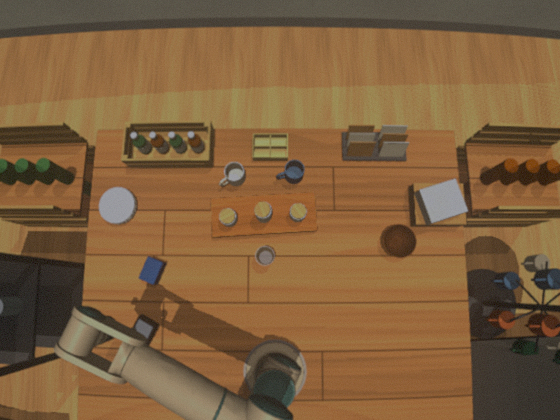

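The tall canister is the middle one: lid at about (263,211) in the top view and (260,188) in the side view. The short ones are at (228,217) and (298,212) in the top view. Next I measure them using depth.

```bash
cat > h.py <<'E'
import cv2,numpy as np
def world(d):
    h,w=d["z_map"].shape; v,u=np.mgrid[:h,:w]
    p=cv2.undistortPoints(np.stack([u,v],-1).reshape(-1,1,2).astype(float),d["camera_matrix"],d["D"]).reshape(h,w,2)
    z=d["z_map"][...,None]; c=np.concatenate([p*z,z],-1)
    W=(c-d["t"])@d["R"]; W[d["z_map"]<=0]=np.nan
    return W
def plane(P):
    for _ in range(3):
        c=np.median(P,0) if _==0 else P.mean(0)
        A=np.c_[P[:,:2]-c[:2],np.ones(len(P))]; s=np.linalg.lstsq(A,P[:,2],rcond=None)[0]
        r=P[:,2]-A@s; P=P[abs(r)<max(2.5*np.median(abs(r)),1e-3)]
    return s[:2],P.mean(0),len(P)
E
python3 - <<'E'
from h import *
for n in("top","side"):
    d=dict(np.load(n+"0.npz")); W=world(d); hsv=cv2.cvtColor(d["pixels"],cv2.COLOR_RGB2HSV)
    if n=="top": roi=[(263,211),(228,217),(298,212)]
    else: roi=[(260,188),(234,182),(285,222)]
    for u,v in roi:
        print(n,u,v,d["pixels"][v,u],hsv[v,u],W[v,u].round(4))
    # everything in riser region
    Z=W[...,2]; X=W[...,0];Y=W[...,1]
    reg=(X>.35)&(X<.75)&(abs(Y)<.4)
    for lo,hi in((.145,.2),(.1,.125),(.033,.046)):
        m=(reg&(Z>lo)&(Z<hi)).astype(np.uint8)
        k,L,st,ce=cv2.connectedComponentsWithStats(m)
        for i in range(1,k):
            if st[i,4]>25:
                P=W[L==i]; print(lo,st[i,4],P.mean(0).round(4),P.min(0).round(3),P.max(0).round(3), plane(P) if lo>.14 else cv2.minAreaRect(P[:,:2].astype(np.float32)))
    # bystanders
    m=(reg&(Z>.055)).astype(np.uint8)
    k,L,st,ce=cv2.connectedComponentsWithStats(m)
    for i in range(1,k):
        if st[i,4]>40:
            P=W[L==i]; print("obj",st[i],P.min(0).round(3),P.max(0).round(3))
E
```

```text
top 263 211 [159 140  87] [ 22 115 159] [0.5695 0.039  0.1666]
top 228 217 [152 127  75] [ 20 129 152] [0.5558 0.1666 0.1206]
top 298 212 [154 139  81] [ 24 121 154] [ 0.5754 -0.0856  0.1163]
0.145 234 [0.5757 0.0412 0.1609] [0.548 0.011 0.146] [0.609 0.072 0.172] (array([ 0.08636623, -0.16609536]), array([0.57771003, 0.04323035, 0.16345283]), 174)
0.1 228 [ 0.579  -0.0847  0.1161] [ 0.551 -0.115  0.1  ] [ 0.611 -0.057  0.125] ((0.5807206630706787, -0.08617521822452545), (0.05861549451947212, 0.06001189351081848), 88.9615478515625)
0.1 227 [0.5597 0.1705 0.1164] [0.532 0.142 0.1  ] [0.592 0.201 0.124] ((0.5614301562309265, 0.17200630903244019), (0.05932829529047012, 0.05941176414489746), 86.3047103881836)
0.033 3034 [0.5801 0.043  0.04  ] [ 0.496 -0.162  0.033] [0.669 0.245 0.046] ((0.5811361074447632, 0.04355698823928833), (0.15188352763652802, 0.40151214599609375), 3.8975284099578857)
obj [219 169  26  15 102] [0.695 0.117 0.056] [0.747 0.213 0.09 ]
obj [276 168  29  13  98] [ 0.708 -0.112  0.055] [ 0.749 -0.006  0.09 ]
obj [254 201  18  22 300] [0.547 0.011 0.056] [0.609 0.072 0.1
[... 1555 characters left out ...]
.7246390581130981, -0.09097994863986969), (0.02019171044230461, 0.059702783823013306), 34.851444244384766)
0.033 59 [0.4112 0.014  0.0395] [0.391 0.003 0.033] [0.445 0.04  0.046] ((0.41296902298927307, 0.01669337972998619), (0.023215731605887413, 0.059565164148807526), 63.152435302734375)
obj [263 166  28  20 219] [0.699 0.111 0.055] [0.75  0.212 0.088]
obj [225 175  20  26 425] [0.531 0.132 0.055] [0.593 0.196 0.123]
obj [250 182  21  39 686] [0.548 0.004 0.056] [0.609 0.067 0.168]
obj [307 200  27  22 217] [ 0.71  -0.114  0.055] [ 0.75  -0.01   0.088]
obj [205 215  24  26 499] [ 0.387 -0.004  0.055] [0.458 0.074 0.104]
obj [275 215  21  28 512] [ 0.551 -0.118  0.055] [ 0.612 -0.059  0.123]
```

```bash
python3 -m jog '[[1,0,0,-0.01,8.1],[1,0,0,-0.01,8.1],[1,0,0,-0.01,8.1],[1,0,0,-0.01,8.1],[1,0,0,-0.01,8.1],[1,0,0,-0.01,8.1],[1,0,0,-0.01,8.1],[1,0,0,-0.01,8.1],[1,0,0,0,0]]' 30; python3 -m jog '[[1,-0.032,0.024,0,0],[1,-0.032,0.024,0,0],[1,-0.032,0.024,0,0],[1,-0.032,0.024,0,0],[1,-0.032,0.024,0,0],[1,-0.032,0.024,0,0],[1,-0.032,0.024,0,0],[1,-0.032,0.024,0,0],[1,-0.032,0.024,0,0],[1,-0.032,0.024,0,0]]'; python3 -m jog '[[1,-0.032,0.018,0,0],[1,-0.032,0.015,0,0],[1,-0.032,0.015,0,0],[1,-0.032,0.015,0,0],[1,0,0,0,0],[1,0,0,0,0]]'
python3 - <<'E'
from station import *
from h import *
from scipy.spatial.transform import Rotation as R
s=sense(); print(s["ee_pos"],R.from_quat(s["ee_rot"]).as_matrix().round(3),s["grip_width"],s["joint_positions"])
d=get_image("wrist"); np.savez("wrist0.npz",**d); print(d["R"].round(3),d["t"])
cv2.imwrite("pics/wrist0.png",d["pixels"][...,::-1])
E
```

```text
t: 1.0
ee_pos: [0.1879, 0.4905, 0.3124]
ee_rot: [0.681, 0.732, 0.001, -0.0]
ft_force: [0.6, -0.1, 0.6]
grip_width: -0.0
grip_force: 0.0
t: 2.0
ee_pos: [0.4515, 0.1874, 0.3104]
ee_rot: [0.679, 0.734, -0.0, -0.0]
ft_force: [-0.2, 0.2, 0.2]
grip_width: -0.001
grip_force: 0.0
t: 2.6
ee_pos: [0.523, 0.0655, 0.3102]
ee_rot: [0.68, 0.733, -0.001, -0.001]
ft_force: [0.8, 0.7, -0.2]
grip_width: -0.004
grip_force: 0.0
[0.52302377 0.06546027 0.31021361] [[-0.075  0.997 -0.002]
 [ 0.997  0.075  0.   ]
 [ 0.    -0.002 -1.   ]] -0.0037645047162812037 [ 5.42703371e-02  5.61128906e-02  1.24101560e+00  3.45326822e-04
  1.84626559e+00 -2.11697545e-02]
[[ 0.997  0.075 -0.001]
 [ 0.072 -0.952  0.298]
 [ 0.022 -0.297 -0.955]] [-0.52548565 -0.03817315  0.4633244 ]
```

View pics/wrist0.png

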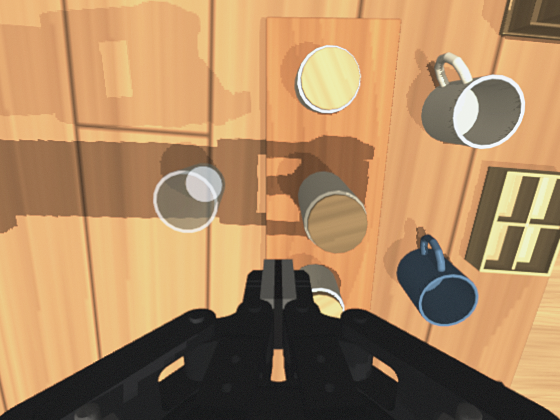

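The wrist view shows the tall canister's lid at about (336,222), with its gape and short canisters clear of it. I'll fit the lid plane here.

```bash
python3 - <<'E'
from h import *
d=dict(np.load("wrist0.npz")); W=world(d); Z=W[...,2]
hsv=cv2.cvtColor(d["pixels"],cv2.COLOR_RGB2HSV)
print(hsv[222,336],hsv[80,330],W[222,336],W[80,330])
m=((Z>.15)&(Z<.19)).astype(np.uint8); m[262:]=0
k,L,st,ce=cv2.connectedComponentsWithStats(m); i=1+st[1:,4].argmax(); print(st[i])
P=W[(L==i)&(hsv[...,1]>70)]
g,c,n=plane(P); print("plane",g,np.hypot(*g),np.degrees(np.arctan2(g[1],g[0])),c,n)
print(cv2.minEnclosingCircle(P[:,:2].astype(np.float32)),P[:,2].min(),P[:,2].max())
Q=W[(Z>.1)&(Z<.125)&(np.arange(420)[:,None]<200)&(W[...,0]>.5)&(W[...,0]<.65)]
print("short",np.nanmedian(Q,0),cv2.minEnclosingCircle(Q[:,:2].astype(np.float32)))
# side wall cylinder ring of tall canister
Q=W[(Z>.06)&(Z<.14)&(abs(W[...,0]-.58)<.05)&(abs(W[...,1]-.04)<.05)]
from scipy.optimize import least_squares
f=least_squares(lambda p:np.hypot(Q[:,0]-p[0],Q[:,1]-p[1])-.031,[.58,.04],loss="soft_l1",f_scale=.001); print("cyl",f.x,len(Q),np.median(abs(f.fun)))
E
```

```text
[ 17 111 182] [ 29  69 239] [0.57737629 0.0462803  0.16392133] [0.56333887 0.17105542 0.11891786]
[ 307  194   61   60 2807]
plane [ 0.06526631 -0.18111626] 0.19251698888692836 -70.18307464220048 [0.57854069 0.04403907 0.16336128] 2303
((0.5790021419525146, 0.043389756232500076), 0.027827803045511246) 0.15182025389264625 0.1699034728342751
short [0.56218158 0.16989035 0.118187  ] ((0.5587949752807617, 0.1262539029121399), 0.07677492499351501)
cyl [0.57969803 0.04106587] 857 0.00013987930367086177
```

```bash
python3 -m jog '[[1,-0.0159,0.02,0.02,0],[1,-0.0159,0.02,0.02,0],[1,-0.0159,0.02,0.02,0],[1,0,0,0.02,0],[1,0,0,0.02,0],[1,0,0,0.02,0],[1,0,0,0,0],[1,0,0,0,0],[1,0,0,0,0]]'
```

```text
t: 3.55
ee_pos: [0.5869, 0.0234, 0.1931]
ee_rot: [0.68, 0.733, 0.001, 0.001]
ft_force: [-0.1, 0.2, 0.7]
grip_width: -0.003
grip_force: 0.0
```

```bash
python3 -m jog '[[1,0,0,0.01,0],[1,0,0,0.01,0],[1,0,0,0.002,0],[1,0,0,0.002,0],[1,0,0,0,0],[1,0,0,0,0]]'; python3 -m jog '[[1,0,0,0.001,0],[1,0,0,0.001,0],[1,0,0,0.001,0],[1,0,0,0.001,0],[1,0,0,0,0],[1,0,0,0,0]]'
```

```text
t: 4.15
ee_pos: [0.5864, 0.0227, 0.1675]
ee_rot: [0.68, 0.733, 0.0, 0.0]
ft_force: [-0.8, 0.1, 1.6]
grip_width: -0.004
grip_force: 1.1
t: 4.75
ee_pos: [0.5868, 0.0223, 0.1639]
ee_rot: [0.681, 0.733, 0.0, 0.001]
ft_force: [-0.2, -3.0, 5.8]
grip_width: 0.001
grip_force: 2.7
```

Contact at about 6 N, and the lid is moving. I'll keep going down in small steps.

```bash
python3 -m jog '[[1,0,0,0.001,0],[1,0,0,0.001,0],[1,0,0,0.001,0],[1,0,0,0,0],[1,0,0,0,0]]'; python3 -m jog '[[1,0,0,0.001,0],[1,0,0,0.001,0],[1,0,0,0,0],[1,0,0,0,0]]';  python3 -m jog '[[1,0,0,0.001,0],[1,0,0,0,0],[1,0,0,0,0]]'
```

```text
t: 5.25
ee_pos: [0.5868, 0.0224, 0.1608]
ee_rot: [0.681, 0.733, 0.0, 0.001]
ft_force: [0.9, -4.2, 5.0]
grip_width: -0.002
grip_force: 2.6
t: 5.65
ee_pos: [0.5868, 0.0225, 0.1588]
ee_rot: [0.681, 0.733, 0.0, 0.001]
ft_force: [0.4, -2.6, 6.0]
grip_width: -0.002
grip_force: 2.5
t: 5.95
ee_pos: [0.5872, 0.0222, 0.1586]
ee_rot: [0.681, 0.733, 0.001, 0.001]
ft_force: [0.8, -3.7, 7.6]
grip_width: 0.004
grip_force: 3.8
```

```bash
python3 -m jog '[[1,0,0,0.001,0],[1,0,0,0,0],[1,0,0,0,0]]'; python3 -m jog '[[1,0,0,0.001,0],[1,0,0,0,0],[1,0,0,0,0]]'
```

```text
t: 6.25
ee_pos: [0.5874, 0.0219, 0.1583]
ee_rot: [0.681, 0.733, 0.001, 0.002]
ft_force: [-0.5, -5.5, 10.8]
grip_width: 0.001
grip_force: 5.2
t: 6.55
ee_pos: [0.5877, 0.0217, 0.1581]
ee_rot: [0.681, 0.732, 0.001, 0.003]
ft_force: [-0.5, -6.7, 13.8]
grip_width: 0.002
grip_force: 6.7
```

```bash
python3 -m jog '[[1,0,0,0.001,0],[1,0,0,0.001,0],[1,0,0,0,0],[1,0,0,0,0]]'; python3 -m jog '[[1,0,0,-0.005,0],[1,0,0,-0.01,0],[1,0.02,-0.02,-0.03,0],[1,0.02,-0.02,-0.03,0],[1,0.01,-0.02,-0.03,0],[1,0,0,-0.03,0],[1,0,0,0,0],[1,0,0,0,0],[1,0,0,0,0]]'
cat > m.py <<'E'
from station import *
from h import *
from scipy.optimize import least_squares
import sys
from scipy.spatial.transform import Rotation as R
s=sense(); print(s["ee_pos"],R.from_quat(s["ee_rot"]).as_matrix().round(3).tolist())
for n in ("wrist","top"):
    d=get_image(n); W=world(d); Z=W[...,2]
    cv2.imwrite(f"pics/{n}{sys.argv[1]}.png",d["pixels"][...,::-1])
    near=(abs(W[...,0]-.58)<.05)&(abs(W[...,1]-.042)<.05)
    P=W[near&(Z>.15)&(Z<.18)]
    g,c,k=plane(P); print(n,"plane",g,np.hypot(*g),c,k,cv2.minEnclosingCircle(P[:,:2].astype(np.float32)),P[:,2].max())
    Q=W[near&(Z>.06)&(Z<.14)]
    f=least_squares(lambda p:np.hypot(Q[:,0]-p[0],Q[:,1]-p[1])-.031,[.58,.04],loss="soft_l1",f_scale=.001); print("cyl",f.x,len(Q))
    # reference: short canister lid a
    P=W[(np.hypot(W[...,0]-.562,W[...,1]-.170)<.022)&(Z>.1)]
    print("ref short lid",plane(P))
E
python3 m.py 1
```

```text
t: 6.95
ee_pos: [0.5882, 0.0214, 0.1577]
ee_rot: [0.681, 0.732, 0.002, 0.004]
ft_force: [-2.1, -7.8, 19.2]
grip_width: 0.0
grip_force: 9.7
t: 7.85
ee_pos: [0.5226, 0.0683, 0.2864]
ee_rot: [0.68, 0.733, -0.001, -0.001]
ft_force: [-1.1, 0.5, -0.1]
grip_width: -0.001
grip_force: 0.0
[0.52255083 0.06829599 0.28639086] [[-0.074, 0.997, -0.003], [0.997, 0.074, 0.0], [0.0, -0.003, -1.0]]
wrist plane [ 0.00048517 -0.00161977] 0.0016908667849077634 [0.57943286 0.04204404 0.15838381] 2444 ((0.5784786343574524, 0.042652953416109085), 0.029218226671218872) 0.1610728683050156
cyl [0.57970196 0.04108748] 1083
ref short lid (array([-0.00046288, -0.00090582]), array([0.56179423, 0.17014327, 0.11848711]), 1838)
top plane [-0.24478716 -2.30494952] 2.31791135766221 [0.55672657 0.0400731  0.15865338] 4 ((0.5571697950363159, 0.041047148406505585), 0.007064929232001305) 0.16176077751938678
cyl [0.57880895 0.04138091] 13
ref short lid (array([0., 0.]), array([0.54953491, 0.15273954, 0.11455063]), 1)
```

View pics/wrist1.png

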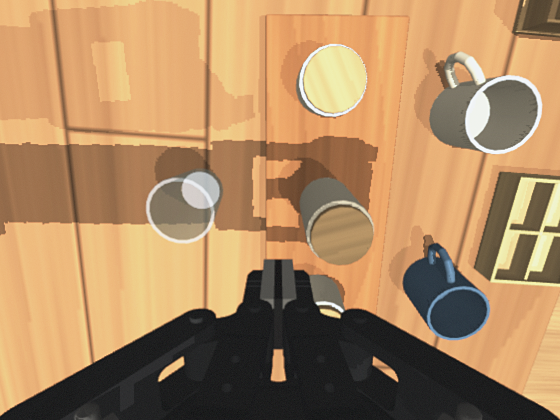

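The lid is now level, with a slope of 0.0017 rad, and sits at (337,234). The canister hasn't moved. I'll open the gripper and centre it above.

```bash
python3 -m jog '[[0,-0.0156,0.0275,0,0],[0,-0.0156,0.0275,0,0],[0,0,0,0.03,0],[0,0,0,0.03,0],[0,0,0,0.02,0],[0,0,0,0,0],[0,0,0,0,0],[0,0,0,0,0]]'
```

```text
t: 8.75
ee_pos: [0.5806, 0.0412, 0.21]
ee_rot: [0.68, 0.733, 0.001, 0.001]
ft_force: [-1.1, 0.8, -0.4]
grip_width: 1.003
grip_force: 0.0
```

```bash
python3 -m jog '[[0,0,-0.001,0.02,0],[0,0,0,0.02,0],[0,0,0,0.02,0],[0,0,0,0.02,0],[0,0,0,0.015,0],[0,0,0,0.01,0],[0,0,0,0.007,0],[0,0,0,0,0],[0,0,0,0,0],[0,0,0,0,0]]'; python3 -m jog '[[0.15,0,0,0,0],[0.2,0,0,0,0],[0.25,0,0,0,0],[0.3,0,0,0,0],[0.35,0,0,0,0],[0.4,0,0,0,0],[0.5,0,0,0,0],[0.6,0,0,0,0],[1,0,0,0,0],[1,0,0,0,0]]' 30
```

```text
t: 9.75
ee_pos: [0.5796, 0.0411, 0.0973]
ee_rot: [0.68, 0.733, 0.001, 0.001]
ft_force: [0.6, -0.8, 0.1]
grip_width: 0.997
grip_force: 0.0
t: 10.75
ee_pos: [0.5796, 0.0412, 0.097]
ee_rot: [0.68, 0.733, 0.001, 0.001]
ft_force: [1.8, 0.7, 5.9]
grip_width: 0.708
grip_force: 30.6
```

```bash
python3 -m jog '[[1,0,0,0,0],[1,0,0,0,0],[1,0,0,-0.002,0],[1,0,0,-0.004,0],[1,0,0,-0.006,0],[1,0,0,-0.008,0],[1,0,0,-0.01,0],[1,0,0,-0.01,0],[1,0,0,0,0],[1,0,0,0,0]]' 60; python3 -m jog '[[1,0,0,-0.006,0],[1,0,0,-0.012,0],[1,0,0,-0.015,0],[1,0,0,-0.018,0],[1,0,0,-0.018,0],[1,0,0,-0.018,0],[1,0,0,-0.012,0],[1,0,0,-0.007,0],[1,0,0,-0.003,0],[1,0,0,-0.001,0]]'; python3 -m jog '[[1,0,0,0,0],[1,0,0,0,0],[1,0,0,0,0],[1,0,0,0,0],[1,0,0,0,0],[1,0,0,0,0],[1,0,0,0,0],[1,0,0,0,0]]'
python3 - <<'E'
from station import *
from h import *
a=[]
for n in("side","top"):
    d=get_image(n);np.savez(n+"2.npz",**d)
    if n=="side": cv2.imwrite("pics/side2.png",cv2.resize(d["pixels"][90:270,150:350,::-1],None,fx=3,fy=3,interpolation=2))
    W=world(d);Z=W[...,2]
    for nm,x,y in(("a",.562,.170),("b",.58,-.087)):
        P=W[(np.hypot(W[...,0]-x,W[...,1]-y)<.05)&(Z>.1)&(Z<.13)];
        print(n,nm,len(P),P.min(0).round(3) if len(P) else 0,P.max(0).round(3) if len(P) else 0)
d=get_image("wrist");cv2.imwrite("pics/wrist2.png",d["pixels"][...,::-1])
print(sense()["ee_pos"])
E
```

```text
t: 11.75
ee_pos: [0.5792, 0.0411, 0.1367]
ee_rot: [0.68, 0.733, 0.0, 0.0]
ft_force: [-0.1, 1.1, -5.1]
grip_width: 0.701
grip_force: 61.5
t: 12.75
ee_pos: [0.579, 0.0411, 0.2461]
ee_rot: [0.68, 0.733, -0.0, -0.0]
ft_force: [0.2, -0.1, -5.4]
grip_width: 0.704
grip_force: 61.6
t: 13.55
ee_pos: [0.5791, 0.0411, 0.2463]
ee_rot: [0.68, 0.733, 0.0, 0.0]
ft_force: [-0.2, -0.4, -5.1]
grip_width: 0.704
grip_force: 61.6
side a 216 [0.531 0.138 0.1  ] [0.592 0.199 0.122]
side b 276 [ 0.552 -0.118  0.1  ] [ 0.613 -0.058  0.124]
top a 199 [0.532 0.152 0.102] [0.592 0.202 0.126]
top b 228 [ 0.55  -0.115  0.101] [ 0.61  -0.057  0.127]
[0.57906444 0.04110065 0.24629609]
```

View pics/side2.png

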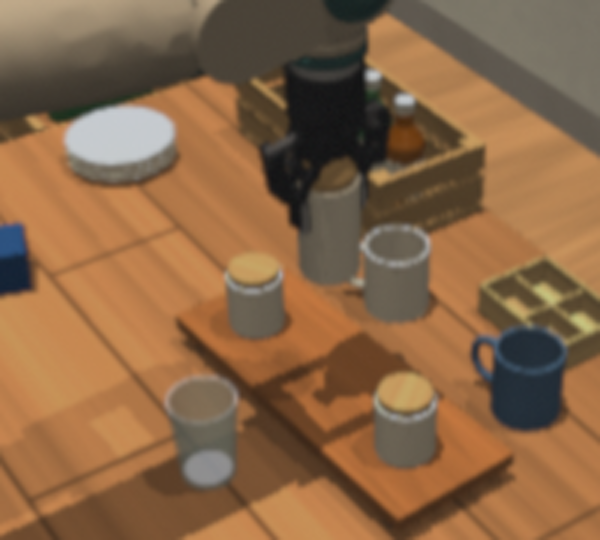

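View pics/wrist2.png

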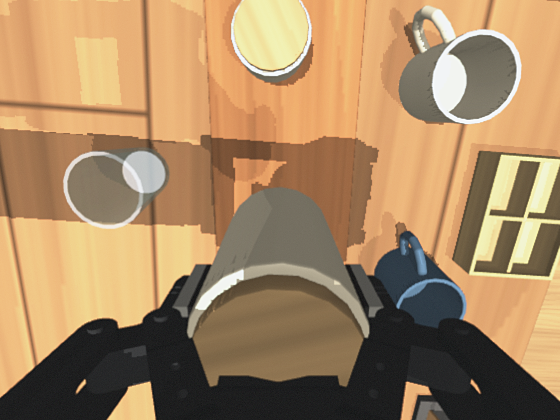

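The canister is held about 15 cm up, upright at (330,220) in the side crop, with its lid down; nothing else has moved. I'll check numerically that it is level.

```bash
python3 - <<'E'
from station import *
from h import *
from scipy.optimize import least_squares
for n in("wrist","side"):
    d=get_image(n);W=world(d);Z=W[...,2]
    near=np.hypot(W[...,0]-.579,W[...,1]-.041)<.04
    Q=W[near&(Z>.196)&(Z<.25)]
    def f(p): 
        z=Q[:,2]-.22; return np.hypot(Q[:,0]-p[0]-p[2]*z,Q[:,1]-p[1]-p[3]*z)-.031
    r=least_squares(f,[.579,.041,0,0],loss="soft_l1",f_scale=.001); print(n,"axis",r.x.round(4),len(Q),"zmin",np.percentile(W[near&(Z>.15)][:,2],1))
    P=W[(np.hypot(W[...,0]-.579,W[...,1]-.041)<.026)&(Z>.298)&(Z<.325)]
    if len(P)>30: print("lid",plane(P))
E
```

```text
wrist axis [ 5.785e-01  4.110e-02 -4.800e-03 -4.000e-04] 2450 zmin 0.20888822571141624
lid (array([0.0036185 , 0.00955422]), array([0.57789723, 0.05141878, 0.30754775]), 10327)
side axis [ 0.5797  0.0413 -0.0166  0.0152] 304 zmin 0.1922059155395873
lid (array([-0.05979893,  0.03529982]), array([0.58288204, 0.03165541, 0.30443269]), 72)
```

```bash
python3 -c "
from station import *
print(hand_in())"
```

```text
the job is handed in; nothing more can be done
None
```

I pressed the lid level, lifted the canister about 149 mm clear of the riser, and handed the job in with it still held steady, upright to about 0.01 rad by the wrist camera; the short canisters measured in place, and the mugs and tumbler looked undisturbed.

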